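Present the eye lug to the inspection camera

ROBOT

A 6-joint arm with a two-finger parallel gripper is mounted at the origin on the work surface; the furniture and walls round the work are solid. World frame = base frame: x ahead of the robot, y to its left, z up, the work surface at z = 0. Lengths are in m, angles in rad, forces in N, time in s.
With the tool pointing down it reaches from about 0.35 to 0.975 m from the base axis. Payload 7.1 kg.
Tool frame: the origin (TCP) lies at the very end of the fingers, on their centre line; the grasp point (between the pads) lies 19 mm behind it; z points along the fingers, y is the line along which they close (so a half turn about z gives the same grasp; the last joint's range is limited). The gripper opens to 88 mm and grips with 3 to 60 N. Pads are 20 mm wide; open, the fingers measure 115 mm over their backs; the gripper's body (75 mm by 178 mm) begins 61 mm behind the grasp point.
Start: joints at [1.11, 0.423, 1.63, -0, 1.089, -0.019], TCP at [0.267, 0.565, 0.223] pointing down, gripper open.
Joint ranges: [-3, 3], [-0.9, 2.11], [0.09, 2.58], [-1.31, 4.45], [0.11, 2.69], [-2.54, 2.54]. Speed limits (rad/s): [2.39, 2.39, 3.01, 3.14, 3.14, 3.14].

INTERFACE

Orientations are given as [roll, pitch, yaw] about the fixed x, y, z axes, in that order (R = Rz(yaw) Ry(pitch) Rx(roll)).
In Python, from plant import robot, eyes, workorder gives the robot as it stands.
- The arm moves only by the tool servo_tool, never from a script. Its argument "targets" is one flat list of numbers, 7 for each row, row after row: the shift along the tool's x, y, z in mm, then the turn, a rotation vector about the tool's x, y, z in rad, then the closure, from 0 (fully open) to 1 (shut). In form: [dx, dy, dz, ax, ay, az, grip, dx, dy, dz, ax, ay, az, grip, ...]. A call has 1 to 5 rows; each row is the pose to reach, as a shift and turn from the pose commanded when the call began, along the tool's axes at that moment; what a row does not reach only later rows make up. A row lasts 1/8 s, in which the tool goes at most 62.5 mm and 10.7 degrees, less where a joint would pass 70% of its speed; a pose out of reach is approached as far as the arm can. A call with a gripper value outside its range is refused whole. The fingers move at their own pace and stop on an object; "squeeze" is the grip in N (left out, the last holds). Time passes only in rows, so rows that repeat a pose let the fingers close. It gives the time, the measured TCP pose, the force, the opening and the grip force at its end, in the units of the state.
- robot.state(): the state, without advancing time (a new reading comes with each control period).
- eyes.read_camera(name): name is "side" or "top" or "wrist"; returns the picture (384x512x3 uint8, red, green, blue); there is no depth.
- eyes.get_calibration(name): a dict with "fx", "fy", "cx", "cy" (pixels), "world_to_cam" (4x4, takes a point from world to camera coordinates); the wrist camera has in their place "T_tool_cam" (4x4, takes a point from camera to tool coordinates, whose origin is the TCP and whose axes are the flange's). Camera axes: x right, y down, z forward; pixel columns grow to the right and rows downward; lengths in m; the calibration is good to about 2 mm. The wrist camera is an equidistant fisheye: a pixel r from the principal point sees the ray r / f radians off the axis. A picture is of the moment at which its call begins: read the wrist's pose just before it. get_calibration takes no time and is no camera call.
- workorder.job_done(): hands the job in; it is judged then, once.
The state is a dict: "clock": time; "joint_pos": joint angles; "qd": joint speeds; "joint_torque": joint torques, N m; "ee_pos": TCP position; "tool_rot": TCP orientation; "contact_force": force on the tool from outside, world axes, zero at the start; "torque": the same for the moment, N m; "width": finger opening in m; "gripper_force": force on a finger pad.
Only numpy, scipy, OpenCV 4.12 (cv2) and the standard library are available. Lean on these libraries where they do the work, as an engineer would, in place of code of your own. Each camera call takes 0.05 s, during which the arm holds its last target. There are 200 camera calls.

TASK

Pinch the flat steel lug with the rounded eye end off the table and present it in the air to the inspection camera: the eye centred in front of the lens with the lug's underside 12 cm from the glass, its flat face square to the lens, and its length running level from side to side across the camera's view (either end to the left). Finish while still holding it there, steady; do not knock the camera, and leave the other parts where they lie.

Things in the scene. Friction and masses are not known exactly. Their poses are not given: they have to be found in the camera images.
- lug: the part to present: bare flat steel lug, 100 x 40 x 8 mm, one end square, the other rounded (radius 20 mm) round a single 20 mm hole, the eye; 0.14 to 0.28 kg; lies flat. Origin mid-length and mid-width on the underside; x along its length towards the eye, z up out of its upper face. Its straight parallel edges, 40 mm apart, run from x = -50 to +30 mm
- eye (a point): centre of the lug's eye on its underside, at x = +30 mm in the lug's frame; axes as the lug's
- lens (a point): centre of the camera's glass: round barrel, 50 mm across, on a dark box head held between two upright cheeks on a grey foot (70 x 76 mm) fixed to the table. z points out of the lens along its line of sight, up and leaning roughly towards the robot; y is horizontal, along the tilt axis, side to side across the view. Glass 45 mm from the tilt axis, which is 74 mm above the table
- cam_head (a joint): tilt of the camera head: 0 has the lens looking straight up, growing as it leans towards the robot; it starts between 0.25 and 0.6 rad and is stiff (1.5 N m) and must not be moved
- strap: another flat steel part to leave alone: 100 x 40 x 8 mm, both ends square, two 11 mm holes; origin at the middle of the underside, x along its length
- flange: a round flat steel ring to leave alone: 68 mm across, 26 mm hole, 8 mm thick; origin at the centre of the underside
- offcut: bright angle offcut, 38 x 50 mm and 62 mm high, standing on its leg, to leave alone; origin at the middle of the underside
- sleeve: white tube sleeve, 88 mm across and 69 mm high, standing, to leave alone; origin at the middle of the underside
Not all that is in view belongs to the job. What is shaped like the lug but orange or red is not meant.

How it is judged:
At the end, for the whole second after the job is handed in: The gripper still holds the lug at rest in the air, touching nothing else: eye within 15 mm of the lens axis each way, underside 102 to 138 mm from the glass, facing the lens square within 0.17 rad, length along the camera's side-to-side axis within 0.17 rad, either way round (x of eye in the frame of lens between -0.015 and 0.015 m and y of eye in the frame of lens between -0.015 and 0.015 m and z of eye in the frame of lens between 0.102 and 0.138 m and angle between lug's own z axis and vertical below 1.2 rad and angle between the z axis of lug and the z axis of lens, either way round below 0.17 rad and angle between the x axis of lug and the y axis of lens, either way round below 0.17 rad and height (world z) of lug above 0.12 m and contact force between lug and the fingers above 2 N and contact force between lug and cam_stand below 0.2 N and linear speed of lug below 0.02 m/s and angular speed of lug below 0.15 rad/s); the arm keeps its last pose, push and grip.
It fails at once if the camera is knocked or moved (distance of lens from where it was at the start of the episode above 0.005 m or contact force between any of the arm, the fingers, lug and cam_stand above 3 N).
It fails at once if another part is moved from where it lies (distance of any of strap, flange, offcut, sleeve from where it was at the start of the episode above 0.02 m).
It also fails if it takes over 40 s, if anything falls off the work surface, if the arm or the gripper's body presses on something with over 40 N, if the wrist force passes 120 N, or if a joint passes its speed limit or range.

## Working session

There is one attempt and no reset: what is moved stays moved. The work goes in short steps, Python scripts to look and compute and a tool call to move; the robot and the scene stay as the last step left them, time stands still between calls to the robot, and variables do not carry over. Pictures are saved under pics/ and viewed, at most 10 in all, crops included, and the job is handed in when it is done.

Besides the shell and the picture viewer there is one more tool, called after "Emit:" as name(argument=value, ...), one argument or row to a line, values as JSON. servo_tool: Moves the arm, as the interface text tells. Its arguments: {"type":"object","properties":{"targets":{"type":"array"},"squeeze":{"type":"number"}},"required":["targets"]}

```bash
mkdir -p pics; ls
python3 - <<'E'
from plant import robot, eyes, workorder
import cv2, numpy as np
print(robot.state())
a={n:eyes.read_camera(n) for n in("top","side","wrist")}
for n in a: np.save(f'pics/{n}0.npy',a[n]); print(n,eyes.get_calibration(n))
cv2.imwrite('pics/top0.png',cv2.resize(a['top'],(800,600))[:,:,::-1])
cv2.imwrite('pics/sw0.png',cv2.resize(np.vstack([a['side'],a['wrist']]),None,fx=.78,fy=.78)[:,:,::-1])
E
```

```text
pics
{'clock': 0.0, 'joint_pos': array([ 1.11000617e+00,  4.23853427e-01,  1.63071539e+00, -1.02874178e-05,
        1.08862756e+00, -1.90185625e-02]), 'qd': array([ 0.00010607, -0.00136901,  0.0014811 , -0.00029258,  0.00146626,
       -0.00065689]), 'joint_torque': array([-2.82794990e-04, -5.44623435e+01, -2.73669595e+01,  6.43884321e-02,
        2.27230776e-02, -1.45501899e-04]), 'ee_pos': array([0.2669433 , 0.56447834, 0.22188389]), 'tool_rot': array([-3.13998905e+00, -2.13933372e-05,  2.69982582e+00]), 'contact_force': array([-0.39135345,  0.51701936,  0.34252369]), 'torque': array([0.00540244, 0.02482997, 0.00048928]), 'gripper_force': 0.0, 'width': 0.08769426308817269}
top {'fx': 364.22235863534485, 'fy': 364.22235863534485, 'cx': 256.72576632636003, 'cy': 195.9465459256865, 'world_to_cam': array([[ 1.36081734e-02, -9.99903261e-01, -2.87854781e-03,
        -4.90251956e-04],
       [-9.81481677e-01, -1.28072424e-02, -1.91127422e-01,
         6.19523965e-01],
       [ 1.91072066e-01,  5.42613704e-03, -9.81561013e-01,
         9.78912581e-01],
       [ 0.00000000e+00,  0.00000000e
[... 183 characters left out ...]
.98696347, -0.1604003 , -0.01322284, -0.56781533],
       [-0.07255357, -0.37008184, -0.92616166,  0.15726601],
       [ 0.14366307,  0.91504709, -0.37689487,  0.79756293],
       [ 0.        ,  0.        ,  0.        ,  1.        ]])}
wrist {'fx': 297.3186396354542, 'fy': 297.3186396354542, 'cx': 255.81355206255083, 'cy': 189.68340212434828, 'T_tool_cam': array([[-1.24726270e-03, -9.66533387e-01, -2.56537825e-01,
         7.05646448e-02],
       [ 9.99999093e-01, -1.33580567e-03,  1.70887899e-04,
         4.59449118e-04],
       [-5.07853539e-04, -2.56537379e-01,  9.66534177e-01,
        -1.61672633e-01],
       [ 0.00000000e+00,  0.00000000e+00,  0.00000000e+00,
         1.00000000e+00]])}
```

View pics/top0.png

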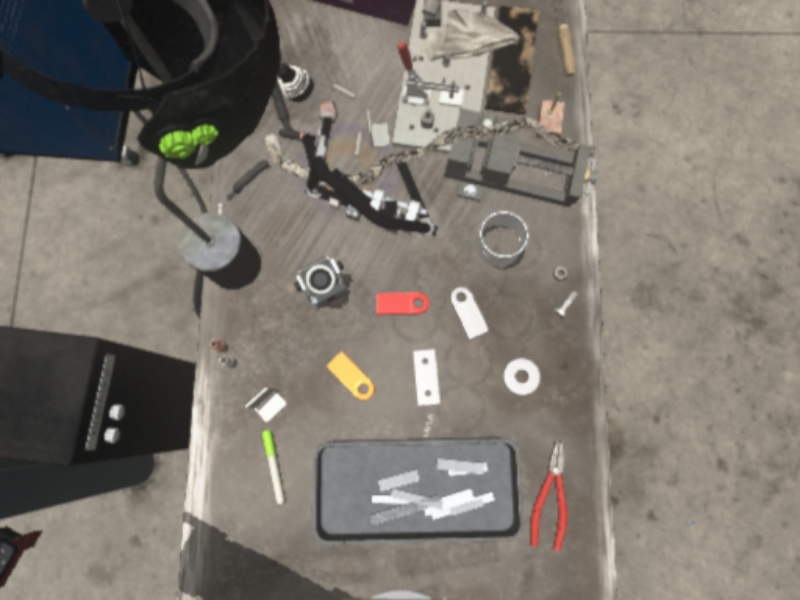

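View pics/sw0.png

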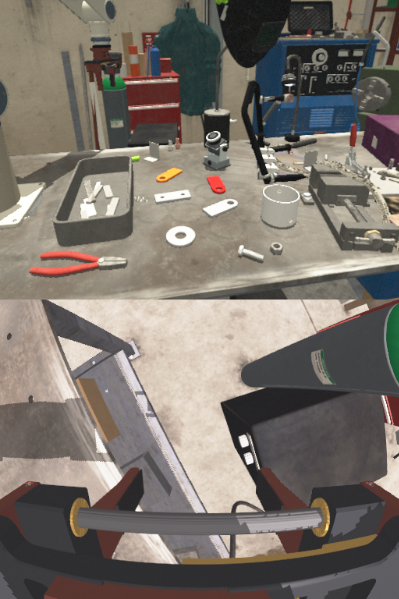

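The top view shows the bare lug at (468,312) in the 800-px picture, with its eye at (461,297). The camera stand is at (322,280), and the strap, flange, offcut and sleeve are well apart from the lug. In the side view the stand is at about (213,150).

```bash
cat > h.py <<'E'
import numpy as np, cv2
from plant import robot, eyes, workorder
from scipy.spatial.transform import Rotation as R
def ray(n,u,v,st=None):
    c=eyes.get_calibration(n)
    if n=='wrist':
        x=np.array([(u-c['cx'])/c['fx'],(v-c['cy'])/c['fy']]);r=np.hypot(*x)
        d=np.array([*(x/r*np.sin(r)),np.cos(r)]);T=c['T_tool_cam']
        Rt=R.from_euler('xyz',st['tool_rot']).as_matrix()
        return st['ee_pos']+Rt@T[:3,3],Rt@T[:3,:3]@d
    W=c['world_to_cam'];d=np.array([(u-c['cx'])/c['fx'],(v-c['cy'])/c['fy'],1])
    return -W[:3,:3].T@W[:3,3],W[:3,:3].T@d/np.linalg.norm(d)
def onz(n,u,v,z,st=None):
    o,d=ray(n,u,v,st);return o+d*(z-o[2])/d[2]
def cross(rays):
    A=sum(np.eye(3)-np.outer(d,d) for o,d in rays);b=sum((np.eye(3)-np.outer(d,d))@o for o,d in rays)
    p=np.linalg.solve(A,b);return p,[np.linalg.norm(np.cross(p-o,d)) for o,d in rays]
E
python3 - <<'E'
from h import *
t=np.load('pics/top0.npy');s=np.load('pics/side0.npy')
g=t.min(2);m=(g>150).astype('uint8')
cs,_=cv2.findContours(m,cv2.RETR_CCOMP,cv2.CHAIN_APPROX_NONE)
for c in cs:
    (x,y),(w,h),a=cv2.minAreaRect(c)
    if cv2.contourArea(c)>15 and 140<x<380 and 120<y<270:
        P=np.array([onz('top',*p,.008)[:2] for p in c[:,0].astype(float)],'float32')
        r=cv2.minAreaRect(P*1000);print((round(x),round(y)),cv2.contourArea(c),np.round(r[0]),np.round(r[1]),r[2],np.round(cv2.boxPoints(r)).tolist())
a=cv2.resize(t[155:203,182:230],(480,480),interpolation=cv2.INTER_CUBIC)
b=cv2.resize(s[160:224,242:306],(320,480),interpolation=cv2.INTER_CUBIC)
b=cv2.resize(s[160:224,248:290],(315,480),interpolation=cv2.INTER_CUBIC)
cv2.imwrite('pics/cam0.png',np.hstack([a,b])[:,:,::-1])
E
```

```text
(174, 261) 164.5 [437. 247.] [34. 53.] 39.85381317138672 [[407.0, 256.0], [441.0, 216.0], [467.0, 238.0], [433.0, 278.0]]
(163, 254) 22.0 [454. 277.] [ 6. 50.] 43.65500259399414 [[435.0, 293.0], [470.0, 257.0], [474.0, 261.0], [439.0, 297.0]]
(334, 241) 407.5 [ 499. -219.] [67. 67.] 44.75086975097656 [[452.0, -219.0], [499.0, -266.0], [547.0, -219.0], [499.0, -172.0]]
(334, 241) 63.0 [ 500. -218.] [24. 25.] 44.60919952392578 [[482.0, -218.0], [500.0, -236.0], [517.0, -219.0], [500.0, -201.0]]
(273, 241) 498.5 [496. -40.] [105.  45.] 5.323063850402832 [[442.0, -23.0], [446.0, -68.0], [550.0, -58.0], [546.0, -13.0]]
(363, 194) 43.0 [ 640. -311.] [15. 51.] 47.66675567626953 [[617.0, -299.0], [654.0, -334.0], [664.0, -323.0], [627.0, -288.0]]
(299, 199) 411.0 [ 622. -119.] [100.  43.] 24.332895278930664 [[567.0, -120.0], [585.0, -160.0], [677.0, -118.0], [659.0, -79.0]]
(295, 190) 35.0 [ 651. -107.] [19. 20.] 45.75440216064453 [[637.0, -107.0], [651.0, -120.0], [665.0, -107.0], [650.0, -93.0]]
(192, 181) 18.0 [674. 203.] [32.  8.] 28.247875213623047 [[658.0, 199.0], [662.0, 192.0], [690.
[... 312 characters left out ...]
4216384887695 [[694.0, 135.0], [701.0, 126.0], [732.0, 147.0], [726.0, 156.0]]
(322, 150) 83.5 [ 778. -192.] [93. 95.] 0.7181574106216431 [[731.0, -145.0], [732.0, -240.0], [825.0, -239.0], [824.0, -144.0]]
(263, 134) 97.5 [824.  -9.] [36. 56.] 0.7151198983192444 [[805.0, 19.0], [806.0, -37.0], [842.0, -36.0], [841.0, 19.0]]
(240, 124) 85.5 [855.  63.] [51. 38.] 39.24192810058594 [[824.0, 61.0], [848.0, 32.0], [887.0, 64.0], [863.0, 93.0]]
(300, 122) 36.0 [ 868. -125.] [22. 23.] 89.35919952392578 [[856.0, -136.0], [880.0, -136.0], [880.0, -114.0], [857.0, -114.0]]
(377, 143) 276.5 [ 804. -361.] [ 26. 165.] 88.68404388427734 [[721.0, -373.0], [886.0, -376.0], [886.0, -350.0], [722.0, -347.0]]
```

View pics/cam0.png

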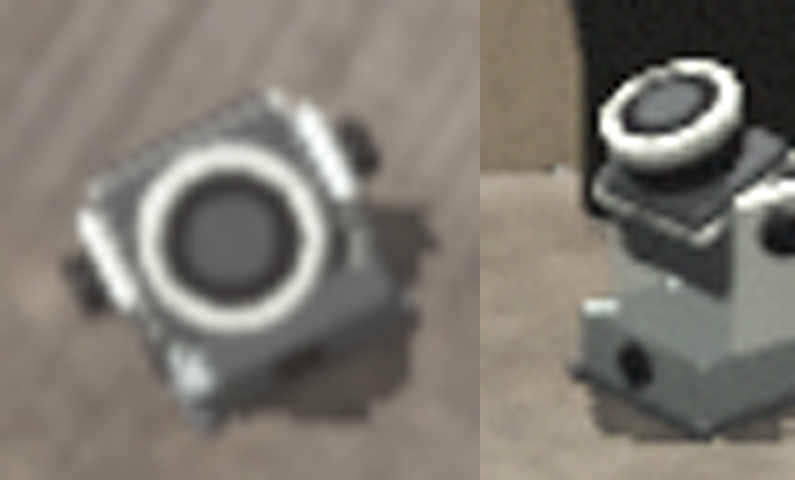

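Left crop (top view): ring and glass centre at (232,237), tilt-axis knobs at (95,285) and (357,148). Right crop (side view): glass centre at about (190,104) within the crop.

Run:
```python
from h import *
k=[onz('top',182+x/10-.5,155+y/10-.5,.074) for x,y in((92,285),(357,148))]
mid=(k[0]+k[1])/2;ax=(k[0]-k[1]);print('knobs',k,mid,np.linalg.norm(ax),np.degrees(np.arctan2(ax[1],ax[0])))
L,e=cross([ray('top',182+23.2-.5,155+23.7-.5),ray('side',248+190/7.5-.5,160+104/7.5-.5)])
print('lens',L,e)
d=L-mid;a=ax/np.linalg.norm(ax);print('d',d,np.linalg.norm(d),'along axis',d@a,'tilt',np.arctan2(np.linalg.norm(d[:2]),d[2]),np.degrees(np.arctan2(d[1],d[0])))
```

```text
knobs [array([0.65162475, 0.19523436, 0.074     ]), array([0.69268612, 0.12151939, 0.074     ])] [0.67215543 0.15837688 0.074     ] 0.08437969946188591 119.11906799861144
lens [0.65724945 0.1498054  0.11460507] [np.float64(0.0010130636530896687), np.float64(0.0010130636530897086)]
d [-0.01490598 -0.00857148  0.04060507] 0.044095693323161975 along axis -0.00023448903693649927 tilt 0.4005676136137315 -150.09954988916797
```

```bash
cat >> h.py <<'E'
def delta(p,Rm):
    s=robot.state();R0=R.from_euler('xyz',s['tool_rot'])
    print('t',s['clock'],'mm',np.round(R0.inv().apply(np.array(p)-s['ee_pos'])*1000,1),'rv',np.round((R0.inv()*Rm).as_rotvec(),3),'dist',np.linalg.norm(p-s['ee_pos']))
def down(yaw): return R.from_euler('xyz',[np.pi,0,np.radians(yaw)])
def present(head,th):  # tool rotation with x along head (deg), z = -lens z
    h=np.radians(head);x=np.array([np.cos(h),np.sin(h),0]);l=np.array([-np.sin(h),np.cos(h),0])
    zl=np.array([*(np.sin(th)*l[:2]),np.cos(th)]);return R.from_matrix(np.c_[x,np.cross(-zl,x),-zl]),zl
E
python3 -c "
from h import *
delta([.622,-.119,.16],down(24.5))"
```

```text
t 0.15 mm [-613.2 -466.1   62.6] rv [-1.000e-03  1.000e-03  2.272e+00] dist 0.7727776907715228
```

Emit:
servo_tool(
  targets=[-55,-35,0,0,0,0.18,0,-110,-75,0,0,0,0.36,0,-160,-115,0,0,0,0.54,0,-210,-155,0,0,0,0.72,0,-260,-195,0,0,0,0.9,0],
)

```text
clock: 0.78
ee_pos: [0.4138, 0.2872, 0.2227]
tool_rot: [3.141, -0.0, 1.794]
contact_force: [0.5, -0.1, 0.8]
width: 0.0876
gripper_force: 0.0
```

```bash
python3 -c "
from h import *
delta([.622,-.119,.16],down(24.5))"
```

```text
t 0.775 mm [-442.2  113.1   62.7] rv [ 0.    -0.     1.367] dist 0.4607366956534257
```

Emit:
servo_tool(
  targets=[-55,14,5,0,0,0.18,0,-110,28,10,0,0,0.36,0,-165,42,15,0,0,0.54,0,-220,56,20,0,0,0.72,0,-275,70,30,0,0,0.9,0],
)

```text
clock: 1.4
ee_pos: [0.5447, 0.0353, 0.1927]
tool_rot: [3.141, -0.001, 0.894]
contact_force: [1.1, -0.1, 0.3]
width: 0.088
gripper_force: 0.0
```

```bash
python3 -c "
from h import *
delta([.622,-.119,.16],down(24.5))"
```

```text
t 1.4 mm [-71.9 156.9  32.8] rv [ 0.    -0.001  0.466] dist 0.1756471182437558
```

Emit:
servo_tool(
  targets=[-24,52,10,0,0,0.16,0,-48,105,20,0,0,0.31,0,-72,157,33,0,0,0.466,0,-72,157,33,0,0,0.466,0,-72,157,33,0,0,0.466,0],
)

```text
clock: 2.02
ee_pos: [0.6214, -0.1168, 0.1591]
tool_rot: [-3.141, 0.001, 0.434]
contact_force: [0.8, 0.3, -0.1]
width: 0.0879
gripper_force: 0.0
```

Run:
```python
from h import *
s=robot.state();w=eyes.read_camera('wrist');print(s['ee_pos'],s['tool_rot'])
cv2.imwrite('pics/w1.png',w[:,:,::-1])
m=(w.min(2)>140).astype('uint8')
cs,_=cv2.findContours(m,cv2.RETR_CCOMP,cv2.CHAIN_APPROX_NONE)
for c in cs:
    if cv2.contourArea(c)>150:
        P=np.array([onz('wrist',*p,.008,s)[:2] for p in c[:,0].astype(float)],'float32')
        r=cv2.minAreaRect(P*1000);print(c[:,0].mean(0).round(),cv2.contourArea(c),np.round(r[0],1),np.round(r[1],1),r[2])
```

```text
[ 0.62138932 -0.11679548  0.15912088] [-3.14054445e+00  1.05418031e-03  4.33975424e-01]
[290. 307.] 437.0 [ 481.5 -229.1] [24.7 62.3] 26.09467315673828
[380. 287.] 433.5 [ 556.6 -328.7] [13.5 95.5] 24.96027183532715
[123. 287.] 337.5 [409.1 -13.9] [17.5 72.9] 24.830068588256836
[203. 245.] 216.0 [521.7 -93.9] [29.4 22.1] 37.76918411254883
[403. 231.] 314.0 [ 641.2 -310.2] [22.4 53.5] 55.83216094970703
[422. 184.] 227.0 [ 699.3 -301.5] [23.8 24.4] 25.822467803955078
[146. 190.] 7193.0 [531.8   5.2] [131.  225.1] 45.900856018066406
[260. 179.] 3006.0 [ 623.  -119.5] [98.  40.5] 24.25168800354004
[260. 150.] 287.0 [ 650.6 -106.9] [20.3 20.3] 69.81922912597656
[484. 180.] 7479.0 [ 774.4 -419.9] [228.3 205.1] 12.285713195800781
[465. 203.] 288.5 [ 710.8 -388. ] [47.1 38.6] 1.799814224243164
[481. 189.] 171.5 [ 739.5 -395.9] [31.7 26.1] 38.59560012817383
[217.  95.] 511.0 [684.4 -42.9] [28.2 44.9] 59.8186149597168Traceback (most recent call last):
  File "<stdin>", line 8, in <module>
  File "h.py", line 14, in onz
    o,d=ray(n,u,v,st);return o+d*(z-o[2])/d[2]
        ~~~^^^^^^^^^^
  File "h.py", line 5, in ray
    c=eyes.get_calibration(n)
ValueError: time passes only in moves, steps and waits
```

View pics/w1.png

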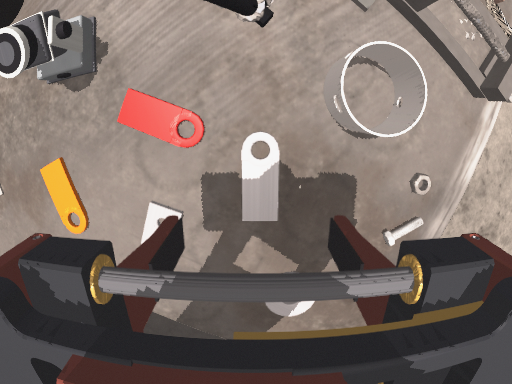

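The lug lies at (0.623, -0.1195) at 24.25°, measuring 98 x 40.5 mm with its eye where expected. The space beside it for the fingers is free, so I'll descend.

```bash
python3 -c "
from h import *
delta([.623,-.1195,.003],down(24.3))"
```

```text
t 2.075 mm [1.000e-01 3.800e+00 1.565e+02] rv [-0.001  0.001  0.011] dist 0.15655045588147293
```

Emit:
servo_tool(
  targets=[0,2,40,0,0,0.01,0,0,3,80,0,0,0.01,0,0,3,110,0,0,0.01,0,0,3,125,0,0,0.01,0,0,3,125,0,0,0.01,0],
)

```text
clock: 2.7
ee_pos: [0.6228, -0.1187, 0.0344]
tool_rot: [-3.141, 0.001, 0.425]
contact_force: [-1.0, 0.3, 0.3]
width: 0.088
gripper_force: 0.0
```

```bash
python3 -c "
from h import *
delta([.623,-.1195,.003],down(24.3))"
```

```text
t 2.7 mm [-0.1  0.9 31.4] rv [-0.001  0.001  0.001] dist 0.03138586062378028
```

Emit:
servo_tool(
  targets=[0,1,15,0,0,0,0,0,1,26,0,0,0,0,0,1,31,0,0,0,0,0,1,31,0,0,0,0.3,0,1,31,0,0,0,0.5],
  squeeze=20,
)

```text
clock: 3.32
ee_pos: [0.6239, -0.1206, 0.0039]
tool_rot: [3.141, -0.0, 0.424]
contact_force: [0.2, -0.6, 0.4]
width: 0.0711
gripper_force: 0.0
```

Emit:
servo_tool(
  targets=[0,0,0,0,0,0,1,0,0,0,0,0,0,1,0,0,0,0,0,0,1,0,0,0,0,0,0,1,0,0,0,0,0,0,1],
  squeeze=45,
)

```text
clock: 3.95
ee_pos: [0.6238, -0.1206, 0.0038]
tool_rot: [3.142, -0.0, 0.424]
contact_force: [-0.2, -0.6, 1.9]
width: 0.039
gripper_force: 45.0
```

Emit:
servo_tool(
  targets=[0,0,-30,0,0,0,1,0,0,-80,0,0,0,1,0,0,-135,0,0,0,1,0,0,-190,0,0,0,1,0,0,-240,0,0,0,1],
)

```text
clock: 4.58
ee_pos: [0.6233, -0.1204, 0.2452]
tool_rot: [-3.141, 0.0, 0.424]
contact_force: [0.1, -0.5, -2.7]
width: 0.0387
gripper_force: 45.0
```

Run:
```python
from h import *
# stand-off: look pose, 260 mm from the glass, eye at tool x +27
L=np.array([.657,.150,.1146]);Rm,zl=present(119.1,.40)
s=robot.state();print(s['width'],s['gripper_force'],s['ee_pos'],Rm.as_euler('xyz'))
delta(L+zl*.20-Rm.apply([.029,0,0]),Rm)
w=eyes.read_camera('wrist');cv2.imwrite('pics/w2.png',w[:,:,::-1])
```

```text
0.03865224194588239 44.9906587600708 [ 0.62328981 -0.12044447  0.24522888] [2.74159265 0.         2.07868714]
t 4.575 mm [  66.8 -197.2  -53.6] rv [-0.304  0.331 -1.631] dist 0.21499769418552497
```

View pics/w2.png

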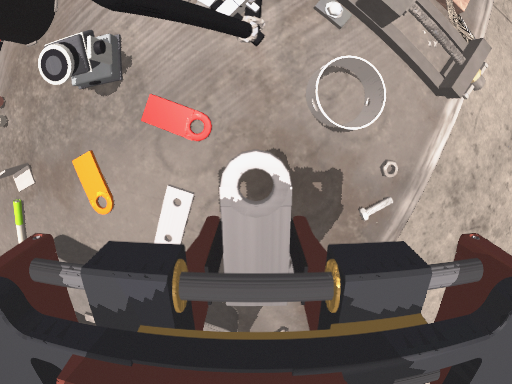

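The lug is held straight between the fingers with its eye at (256,185). The camera's lens ring is at (57,63). A dark boom ends at about (257,28).

Run:
```python
from h import *
s=robot.state()
w=cv2.imread('pics/w2.png');
rs=[ray('wrist',57,63,s),ray('top',204.7,178.2),ray('side',272.8,173.4)]
print('lens',cross(rs)); print(cross(rs[:2]),cross([rs[0],rs[2]]))
print('boom',cross([ray('wrist',257,28,s),ray('top',276,147)]))
```

```text
lens (array([0.65944462, 0.15088906, 0.11311993]), [np.float64(0.003606715619102499), np.float64(0.0028574794518430057), np.float64(0.00145319948296294)])
(array([0.66027938, 0.15215193, 0.10903721]), [np.float64(0.0029227934278453047), np.float64(0.0029227934278455068)]) (array([0.66093121, 0.15237071, 0.11277777]), [np.float64(0.002285534281119225), np.float64(0.002285534281119216)])
boom (array([ 0.79566224, -0.04677918, -0.00097535]), [np.float64(0.008924011589769085), np.float64(0.008924011589769106)])
```

Emit:
servo_tool(
  targets=[7,-20,-6,-0.03,0.033,-0.163,1,14,-40,-12,-0.06,0.066,-0.326,1,20,-60,-18,-0.09,0.1,-0.49,1,27,-79,-24,-0.12,0.132,-0.652,1,34,-100,-30,-0.152,0.166,-0.815,1],
)

```text
clock: 5.25
ee_pos: [0.6128, -0.0146, 0.273]
tool_rot: [2.941, -0.088, 1.256]
contact_force: [0.1, 0.8, -1.9]
width: 0.0388
gripper_force: 45.0
```

Run:
```python
from h import *
L=np.array([.658,.1505,.114]);Rm,zl=present(119.1,.40)
s=robot.state();print(s['ee_pos'],s['joint_pos'])
delta(L+zl*.20-Rm.apply([.029,0,0]),Rm)
```

```text
[ 0.61281766 -0.01464149  0.27298384] [-0.06019249  0.25840171  1.76451166  0.04258322  0.90296312  0.24022354]
t 5.25 mm [ 96.1 -35.7 -24.4] rv [-0.152  0.164 -0.81 ] dist 0.10536568929672738
```

Emit:
servo_tool(
  targets=[19,-7,-5,-0.03,0.033,-0.162,1,38,-14,-10,-0.06,0.066,-0.324,1,58,-21,-15,-0.09,0.098,-0.486,1,77,-28,-20,-0.122,0.131,-0.648,1,96,-36,-24,-0.152,0.164,-0.81,1],
)

```text
clock: 5.88
ee_pos: [0.6042, 0.0872, 0.2977]
tool_rot: [2.742, -0.0, 2.079]
contact_force: [0.2, 1.0, -2.8]
width: 0.0395
gripper_force: 45.0
```

Emit:
servo_tool(
  targets=[0,0,0,0,0,0,1,0,0,0,0,0,0,1],
)

```text
clock: 6.12
ee_pos: [0.605, 0.0861, 0.2979]
tool_rot: [2.742, -0.001, 2.07]
contact_force: [0.5, -0.7, -2.9]
width: 0.0389
gripper_force: 45.0
```

Run:
```python
from h import *
L=np.array([.658,.1505,.114]);Rm,zl=present(119.1,.40)
delta(L+zl*.12-Rm.apply([.029,0,0]),Rm)
s=robot.state();w=eyes.read_camera('wrist');t=eyes.read_camera('top');q=eyes.read_camera('side')
cv2.imwrite('pics/w3.png',w[:,:,::-1])
a=cv2.resize(t[130:230,150:270],(400,333));b=cv2.resize(q[110:243,220:380],(400,333))
cv2.imwrite('pics/ts3.png',np.hstack([a,b])[:,:,::-1])
```

```text
t 6.125 mm [ 1.6 -0.  79.6] rv [-0.001  0.002 -0.009] dist 0.07965646934385096
```

View pics/w3.png

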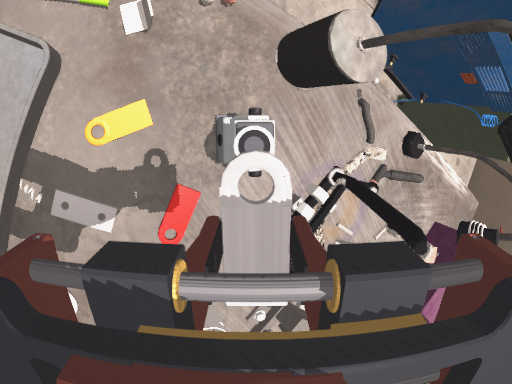

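View pics/ts3.png

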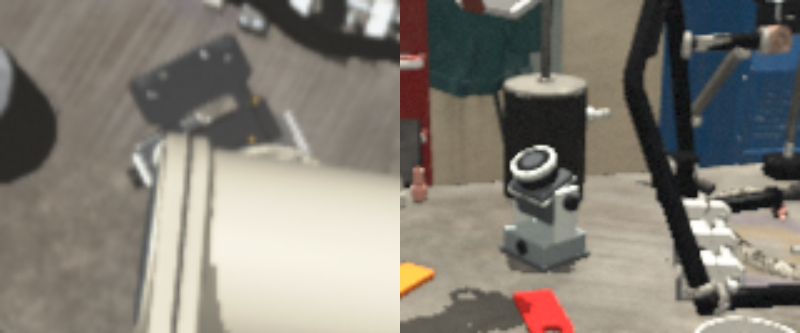

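The wrist view shows the lug eye at (256,183) and the lens ring just ahead of it at (255,143), in line with the tool's centre plane. The dark boom runs from (340,178) to (430,250) on the right. In the side crop it rises from (705,295) to an elbow at (632,80). I'll check its clearance and use the wrist view to refine the lens position.

Run:
```python
from h import *
s=robot.state()
for n,w,c in(('elbow',(432,252),(632,80)),('foot',(338,176),(705,290))):
    print(n,cross([ray('wrist',*w,s),ray('side',220+(c[0]-400)/2.5,110+c[1]/2.5)]))
# lens from wrist with the others
print('lens',cross([ray('wrist',255,143,s),ray('top',204.7,178.2),ray('side',272.8,173.4),ray('side',220+134/2.5-.5,110+161/2.5-.5)]))
w=cv2.imread('pics/w3.png')
cv2.imwrite('pics/w3c.png',cv2.resize(w[90:210,190:320],(780,720))[:600])
```

```text
elbow (array([0.7796358 , 0.12387635, 0.25082298]), [np.float64(0.05376406954104809), np.float64(0.05376406954104835)])
foot (array([ 0.9110864 ,  0.19508202, -0.06919149]), [np.float64(0.02976063614682011), np.float64(0.02976063614681998)])
lens (array([0.65782888, 0.15129506, 0.11309247]), [np.float64(0.0016563533127461956), np.float64(0.0016316316459871558), np.float64(0.001237991421534645), np.float64(0.0014967385674956233)])
```

View pics/w3c.png

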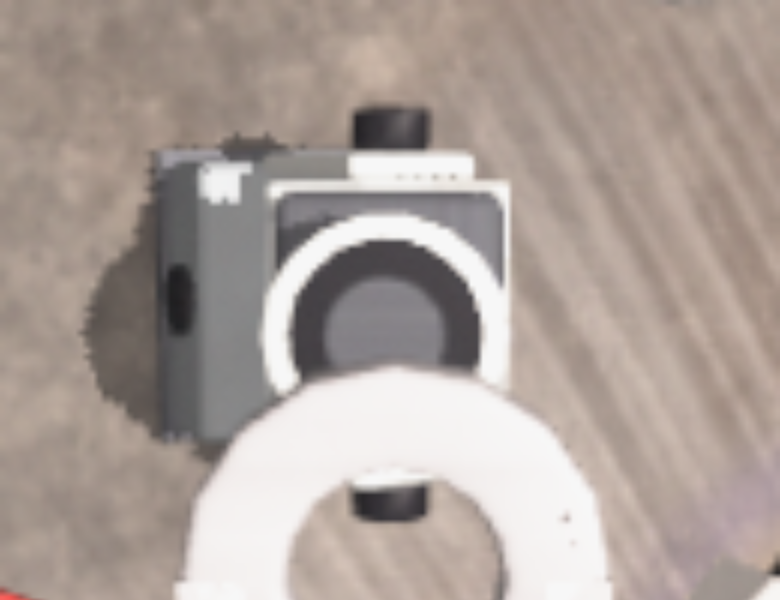

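Ring centre is at crop (383,333), i.e. pixel (253.8,145.5). The tilt-axis knobs are at column 255.2 at both ends, so yaw is good and the tilt is slightly above 0.40.

Run:
```python
from h import *
s=robot.state()
L=cross([ray('wrist',253.8,145.5,s),ray('top',204.7,178.2),ray('side',272.8,173.4),ray('side',220+134/2.5-.5,110+161/2.5-.5)]);print(L);L=L[0]
e=ray('side',220+232/2.5,110+32)
for x,y in((310,180),(318,150),(425,225)): print('boom',cross([e,ray('top',x/1.5625,y/1.5625)]))
Rm,zl=present(119.1,.42)
p=L+zl*.12-Rm.apply([.030,0,0])
# eye in tool frame from the wrist picture: eye centre (upper face ~ 8 mm above TCP plane)
Ri=R.from_euler('xyz',s['tool_rot']).inv();o,d=ray('wrist',256,183.5,s);o=Ri.apply(o-s['ee_pos']);d=Ri.apply(d);print('eye tool',o+d*(-.005-o[2])/d[2])
delta(p,Rm)
```

```text
(array([0.65751557, 0.14948031, 0.11381489]), [np.float64(0.0010343950732534777), np.float64(0.0012230877609919562), np.float64(0.0011262242295822312), np.float64(0.0014300652081285488)])
boom (array([0.7859384 , 0.16292452, 0.1963983 ]), [np.float64(0.016325040738891575), np.float64(0.016325040738891586)])
boom (array([0.8056952 , 0.1524947 , 0.20895642]), [np.float64(0.04106072615912874), np.float64(0.04106072615912881)])
boom (array([ 0.70848907, -0.02755728,  0.24317778]), [np.float64(0.00294130270397095), np.float64(0.002941302703970728)])
eye tool [ 3.25417392e-02 -5.76363065e-05 -5.00000000e-03]
t 6.275 mm [ 0.1 -3.7 79.6] rv [-0.02   0.002 -0.007] dist 0.07968282221540937
```

The boom is well clear: its leg looks thin, about 0.4 m from the wrist camera. The lug's underside is about 4 mm beyond the TCP and the eye is about 31 mm along tool x, so I'll advance 76 mm.

Emit:
servo_tool(
  targets=[0,-1,20,-0.01,0,-0.003,1,0,-2,40,-0.02,0,-0.003,1,-1,-3,58,-0.02,0,-0.003,1,-1,-4,70,-0.02,0,-0.003,1,-1,-4,76,-0.02,0,-0.003,1],
)

```text
clock: 6.9
ee_pos: [0.6284, 0.0983, 0.2261]
tool_rot: [2.722, 0.0, 2.076]
contact_force: [0.1, 0.7, -2.1]
width: 0.0395
gripper_force: 45.0
```

Emit:
servo_tool(
  targets=[0,0,0,0,0,0,1,0,0,0,0,0,0,1,0,0,0,0,0,0,1,0,0,0,0,0,0,1],
)

```text
clock: 7.4
ee_pos: [0.6284, 0.0982, 0.2273]
tool_rot: [2.72, 0.001, 2.076]
contact_force: [-0.4, -0.1, -2.5]
width: 0.0391
gripper_force: 45.0
```

Run:
```python
from h import *
L=np.array([.6575,.1495,.1138]);Rm,zl=present(119.1,.42)
s=robot.state();print(s['qd'],s['gripper_force'],s['width'])
Rt=R.from_euler('xyz',s['tool_rot']);e=s['ee_pos']+Rt.apply([.031,0,.004])
print('eye',e,'in lens (along lean, along axis, z)',(e-L)@Rm.as_matrix()*1000)
delta(L+zl*.124-Rm.apply([.031,0,0]),Rm)
w=eyes.read_camera('wrist');t=eyes.read_camera('side')
cv2.imwrite('pics/f.png',np.hstack([cv2.resize(w[90:290,156:356],(400,400)),cv2.resize(t[90:220,200:330],(400,400))])[:,:,::-1])
```

```text
[-0.00098705  0.0021908   0.00207536  0.00081454 -0.00044513 -0.00146056] 44.990227818489075 0.03907790591746398
eye [0.61487496 0.12613878 0.22367357] in lens (along lean, along axis, z) [   0.31768029    0.4205313  -120.14392729]
t 7.4 mm [-0.3 -0.3  0.2] rv [ 0.001  0.002 -0.002] dist 0.0005158465676993616
```

View pics/f.png

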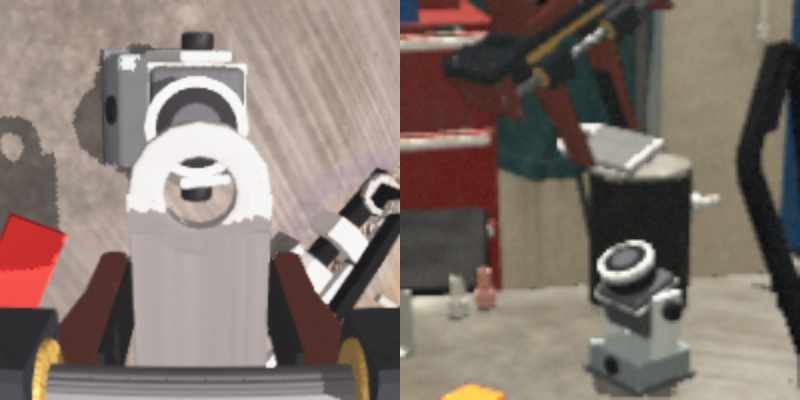

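The lug is square above the lens. In the wrist crop the eye at (200,192) lines up with the ring at column 196, and in the side crop the lug's plane is parallel to the ring. The arm is at rest, so I'm handing in.

```bash
python3 -c "
from plant import workorder
print(workorder.job_done())"
```

```text
the job is handed in; nothing more can be done
None
```

The job is handed in at about 7.5 s with the lug still gripped at 45 N and at rest; by my own measurement the eye is within 1 mm of the lens axis and the underside is about 120 mm from the glass, but the hand-in gave no verdict.

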